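# Electrodes, V-block and ring gauge back into their fitted trays

## Robot

A 6-joint arm with a two-finger parallel gripper is mounted at the origin on a cart in front of the work surface, level with it; the furniture and walls round the work are solid. World frame = base frame: x ahead of the robot, y to its left, z up, the work surface at z = 0. Lengths are in mm, angles in rad, forces in N, time in s.
With the tool pointing down it reaches from about 400 to 925 mm from the base axis. Payload 12.5 kg.
Tool frame: the origin (TCP) lies between the finger pads; the fingertips stand 19 mm ahead of it and the grasp point (between the pads) is the TCP (env.nose_length is the distance from the TCP to the fingertips, in mm); z points along the fingers, y is the line along which they close (so a half turn about z gives the same grasp; the last joint's range is limited). The gripper opens to 95 mm and grips with 3 to 60 N. Pads are 20 mm wide; open, the fingers measure 119 mm over their backs; the gripper's body (75 mm by 180 mm) begins 59 mm behind the grasp point.
Start: joints at [1.134, 0.491, 1.559, -0, 1.092, -0.106], TCP at [202.984, 591.14, 197.661] pointing down, gripper open.
Joint ranges: [-3.1, 3.1], [-0.84, 2.19], [0.05, 2.79], [-1.13, 4.28], [0.06, 2.93], [-2.69, 2.69]. Speed limits (rad/s): [2.22, 2.22, 2.79, 3.14, 3.14, 3.14].

## Interface

Orientations are given as [roll, pitch, yaw] about the fixed x, y, z axes, in that order (R = Rz(yaw) Ry(pitch) Rx(roll)).
In Python, from cell import env gives the robot as it stands. The module is installed in compiled form; this text tells all that it offers.
- The arm moves only by the tool drive_tool, never from a script. Its argument "rows" is a list that holds one entry, the list of rows, each a list of 7 numbers: the shift along the tool's x, y, z scaled (see below), then the turn, a rotation vector about the tool's x, y, z scaled (see below), then the opening, from 0 (shut) to 1 (fully open). In form: [[[tx, ty, tz, ax, ay, az, jaw], ...]]. A call has 1 to 5 rows; each row shifts and turns the commanded pose from where the row before left it, along the tool's axes as they then stand; what a row does not reach is not made up. The controller multiplies each number of a shift by 250 mm and each number of a turn by 180 degrees. A row lasts 1/8 s, in which the tool goes at most 62.5 mm and 10.7 degrees, less where a joint would pass 70% of its speed; a pose out of reach is approached as far as the arm can. A call with a number of a shift or a turn outside -1 to 1 is refused whole. A call with a gripper value outside its range is refused whole. The fingers move at their own pace and stop on an object; the grip force is fixed at half the most. Time passes only in rows, so rows that do not move let the fingers close. It gives the time, the measured TCP pose, the force, the opening and the grip force at its end, in the units of the state.
- env.state(): the state, without advancing time (a new reading comes with each control period).
- env.read_camera(name): name is "scene" or "side" or "wrist"; returns a dict with "color" (420x560x3 uint8, blue, green, red), "camera_matrix" (3x3 intrinsics, pixels), "pose" (4x4, takes a point from camera to world coordinates). Camera axes: x right, y up, looking along -z (the intrinsics and any distortion apply to the point x, -y, -z); pixel columns grow to the right and rows downward; lengths in mm; the calibration is good to about 2 mm. A picture is of the moment at which its call begins. There is no depth.
- env.job_done(): hands the job in; it is judged then, once.
Trained networks look in a picture, given as the dict that the camera call returned (one of the last four; its "shot" number tells which), for a name from the list of things; names that differ only in an ending like _2 or _b are one class to them, and where a whole thing is asked for, a point or a joint stands for the part that bears it (a point fixed in the world has none). Each returns a list of dicts, best first, with "score" (0 to 1); they miss things now and then, are a little off and sometimes report something else, mostly with a low value. They report only what shows in the picture. A call takes as long as a camera call. They do not tell look-alikes from the thing itself.
- env.search_frame(name, picture): "at" ([x, y, z] in mm, in the coordinates of the camera as it stood for that picture, good to about 4 mm: the middle of the surface that is visible of it).
- env.place_of(name, picture): "at" ([x, y, z] in mm, in the coordinates of the camera as it stood for that picture, good to about 4 mm: a listed point, or the origin of a listed thing).
The state is a dict: "t": time; "joints": joint angles; "qvel": joint speeds; "tau": joint torques, N m; "eef_pos": TCP position; "tcp_rot": TCP orientation; "ft_force": force on the tool from outside, world axes, zero at the start; "moment": the same for the moment, N m; "opening": opening from 0.0 (shut) to 1.0 (fully open); "grip_force": force on a finger pad.
Only numpy, scipy, OpenCV 4.12 (cv2) and the standard library are available. Lean on these libraries where they do the work, as an engineer would, in place of code of your own. Each camera call takes 0.05 s, during which the arm holds its last target. There are 200 camera calls.

## Task

The measuring is done: put the five things on the bench away in the three fitted wooden trays. The three electrodes go into the three-pocket tray, one to a pocket in any order; the loose V-block goes into the free pocket beside its twin; the ring gauge goes into the round pocket next to the plug gauge. Everything must sit flat and upright on the floor of its pocket, the twin V-block and the plug gauge stay in theirs, and no electrode may topple on the way, because graphite chips.

Things in the scene. Friction and masses are not known exactly. Their poses are not given: they have to be found in the camera images.
- electrode_0: Spark-erosion electrode with four thin upright graphite ribs, 48 mm high in all; origin at the centre of the underside, z up. Foot: bare steel square 38x38 mm, 14 mm high, its sides along the body's x and y. On the foot stands a dark graphite block, at most 26x26 mm, centred. Grip the foot or the graphite just above it. Starts loose on the bench.
- electrode_1: Spark-erosion electrode with a round-nosed graphite post, 56 mm high in all; origin at the centre of the underside, z up. Foot: bare steel square 38x38 mm, 14 mm high, its sides along the body's x and y. On the foot stands a dark graphite block, at most 26x26 mm, centred. Grip the foot or the graphite just above it. Starts loose on the bench.
- electrode_2: Spark-erosion electrode with a stepped, L-shaped graphite top, 52 mm high in all; origin at the centre of the underside, z up. Foot: bare steel square 38x38 mm, 14 mm high, its sides along the body's x and y. On the foot stands a dark graphite block, at most 26x26 mm, centred. Grip the foot or the graphite just above it. Starts loose on the bench.
- v_block_0: Ground steel V-block, 40 mm (x) by 42 mm (y) by 34 mm high, upright sides, V groove open at the top; origin at the centre of the underside, z up. The one that stands loose on the bench.
- ring_gauge: Plain steel ring gauge, a knurled ring 45 mm across and 16 mm high lying flat, bore about 15 mm; origin at the centre of the underside, z up. Loose on the bench. (A black eye loupe, 37 mm across, 34 mm high, not part of the job, stands among the five things; their centres and its start at least 85 mm apart.)
- electrode_tray: The tray with three equal square pockets in a row, all empty. Dark wooden slab fixed on the bench, 11 mm thick; pockets 6 mm deep with green felt, floor 5 mm above the bench. Origin: centre of the underside, z up, y along the length. Slab 72 mm (x) by 192 mm (y). Pockets 54x54 mm, centred at x = 0 and y = +61, 0 and -61 mm.
- v_block_tray: The tray with two equal square pockets; a V-block stands in one of them. Dark wooden slab fixed on the bench, 11 mm thick; pockets 6 mm deep with green felt, floor 5 mm above the bench. Origin: centre of the underside, z up, y along the length. Slab 76 mm (x) by 140 mm (y). Pockets 58x58 mm, centred at x = 0 and y = +32.5 mm (empty) and y = -32.5 mm (taken by v_block_1).
- gauge_tray: The tray with one round and one long pocket; a plug gauge lies in the long one. Dark wooden slab fixed on the bench, 11 mm thick; pockets 6 mm deep with green felt, floor 5 mm above the bench. Origin: centre of the underside, z up, y along the length. Slab 78 mm (x) by 192 mm (y). Round pocket 62 mm across at x = 0, y = +58 mm (empty); long pocket 30x112 mm at x = 0, y = -33 mm (taken).
- v_block_1: The twin V-block, 40x42x34 mm, that already stands in its pocket in v_block_tray, loose; origin at the centre of the underside. It stays there.
- plug_gauge: Plug gauge with a black grip, 94 mm long, 13 mm wide, 12 mm high, that already lies along the long pocket of gauge_tray, loose; origin on its underside, near mid-length. It stays there.
There are look-alikes about, which are no part of the job. There is more than one size of the ring_gauge; the job needs the larger.

How it is judged:
By the outcome, as a careful person would: the job done as asked, in the order asked, and still so for the second after the job is handed in, with the robot touching nothing.
It also fails if it takes over 120 s, if anything falls off the work surface, if the arm or the gripper's body presses on something with over 40 N, if the wrist force passes 120 N, or if a joint passes its speed limit or range.

## Working session

There is one attempt and no reset: what is moved stays moved. The work goes in short steps, Python scripts to look and compute and a tool call to move; the robot and the scene stay as the last step left them, time stands still between calls to the robot, and variables do not carry over. Pictures are saved under pics/ and viewed, at most 14 in all, crops included, and the job is handed in when it is done.

Besides the shell and the picture viewer there is one more tool, called after "Emit:" in YAML: its name, and indented under it one key for each argument. drive_tool: Moves the arm, as the interface text tells. Its arguments: {"type":"object","properties":{"rows":{"type":"array","items":{"type":"array","items":{"type":"array","items":{"type":"number","minimum":-1,"maximum":1}}}}},"required":["rows"]}

```bash
mkdir -p pics
cat > h.py <<'E'
import numpy as np, cv2
from cell import env
def w(pic,p):
    return (pic["pose"]@np.r_[p,1])[:3]
def px(pic,p):
    c=np.linalg.inv(pic["pose"])@np.r_[p,1]; q=pic["camera_matrix"]@np.array([c[0],-c[1],-c[2]]); return q[:2]/q[2]
def ray(pic,uv,z):
    d=np.linalg.inv(pic["camera_matrix"])@np.r_[uv,1]; d=pic["pose"][:3,:3]@np.array([d[0],-d[1],-d[2]])
    o=pic["pose"][:3,3]; return o+d*(z-o[2])/d[2]
E
python3 - <<'E'
from h import *
print(env.state())
for n in ("scene","side","wrist"):
    p=env.read_camera(n); cv2.imwrite(f"pics/{n}0.png",p["color"]); print(n,p["pose"].round(2).tolist(),p["camera_matrix"].tolist())
    if n!="wrist":
        for k in ("electrode_0","electrode_1","electrode_2","v_block_0","ring_gauge","electrode_tray","v_block_tray","gauge_tray","plug_gauge"):
            print(k,[(round(r["score"],2),w(p,r["at"]).round().tolist()) for r in env.place_of(k,p)][:4])
E
```

```text
{'t': 0.0, 'joints': array([ 1.13442813e+00,  4.91593577e-01,  1.55945914e+00,  1.08407318e-06,
        1.09168261e+00, -1.05606539e-01]), 'qvel': array([-0.00165301,  0.00245225, -0.00028636,  0.00142328, -0.00185561,
        0.00100625]), 'tau': array([ 1.73982335e-03, -6.12648940e+01, -2.58189690e+01,  6.92908466e-02,
        4.81537613e-02, -1.07557696e-04]), 'eef_pos': array([202.84757221, 590.88861785, 197.03728692]), 'tcp_rot': array([-3.14045645e+00, -1.21405046e-04,  2.81083043e+00]), 'ft_force': array([-0.46585542,  0.19276924, -0.97591845]), 'moment': array([-0.0778353 ,  0.05692424,  0.02528871]), 'grip_force': 0.0, 'opening': 1.0013988803186058}
scene [[0.57, 0.33, -0.75, -219.28], [-0.82, 0.25, -0.51, -429.22], [0.02, 0.91, 0.42, 416.42], [0.0, 0.0, 0.0, 1.0]] [[395.310847761346, 0.0, 282.9951099368561], [0.0, 395.310847761346, 213.58107796000374], [0.0, 0.0, 1.0]]
electrode_0 [(0.88, [435.0, -48.0, -1.0]), (0.88, [446.0, 76.0, 1.0]), (0.64, [453.0, -296.0, -1.0])]
electrode_1 [(0.88, [435.0, -48.0, -1.0]), (0.88, [446.0, 76.0, 1.0]), (0.64, [453.0, -296.0, -1.0])]
elec
[... 710 characters left out ...]
rode_1 [(0.73, [443.0, 68.0, 0.0]), (0.54, [448.0, -303.0, 0.0])]
electrode_2 [(0.73, [443.0, 68.0, 0.0]), (0.54, [448.0, -303.0, 0.0])]
v_block_0 [(0.85, [563.0, -18.0, 7.0]), (0.67, [446.0, -185.0, 1.0])]
ring_gauge [(0.79, [443.0, 191.0, -4.0]), (0.5, [473.0, 383.0, 2.0])]
electrode_tray [(0.61, [561.0, 237.0, 0.0])]
v_block_tray [(0.91, [553.0, 11.0, -4.0])]
gauge_tray [(0.98, [559.0, -244.0, -2.0])]
plug_gauge [(0.71, [441.0, 69.0, -1.0]), (0.64, [563.0, -277.0, 3.0])]
wrist [[0.32, -0.9, -0.28, 121.89], [0.95, 0.31, 0.1, 619.04], [0.0, -0.3, 0.95, 385.46], [0.0, 0.0, 0.0, 1.0]] [[337.0423877656614, 0.0, 277.02460836786406], [0.0, 337.0423877656614, 211.63135698718347], [0.0, 0.0, 1.0]]
```

View pics/scene0.png

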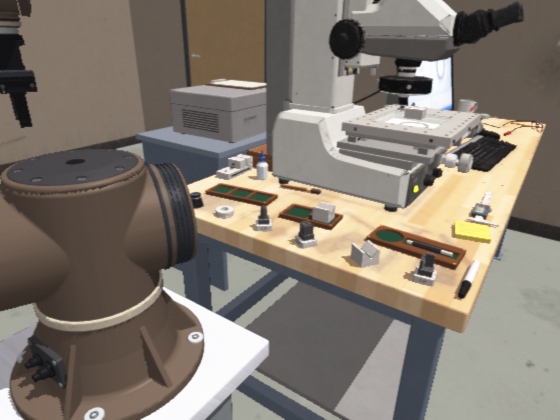

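View pics/side0.png

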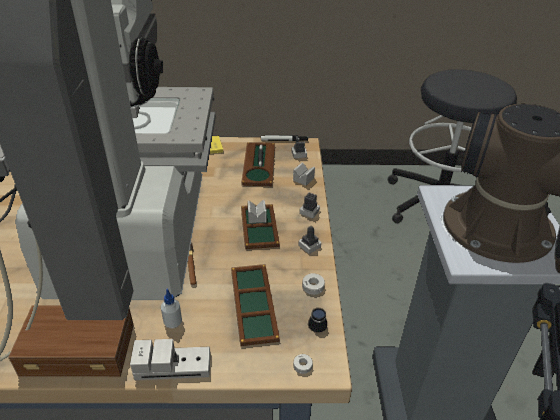

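The scene view shows the ring gauge at (225,211), the three electrodes at (264,220), (306,235) and (426,270), and the loose V-block at (365,252). The trays are behind them, and the microscope stands beyond the trays. In the side view the ring at (314,284) looks bigger than the nearer one at (303,364), so the ring at world (443,192) is the larger one. I'll move up for an overhead wrist view.

Emit:
drive_tool:
  rows:
    - [[0,0,-0.1,0,0,-0.0526,1],[0,0,-0.1,0,0,-0.0526,1],[-0.107,-0.22,-0.02,0,0,0,1],[-0.107,-0.22,-0.02,0,0,0,1],[-0.107,-0.22,-0.02,0,0,0,1]]

```text
t: 1.68
eef_pos: [283.6, 424.5, 262.9]
tcp_rot: [3.141, 0.0, -3.141]
ft_force: [0.9, 0.2, -0.3]
opening: 1.004
grip_force: 0.0
```

Emit:
drive_tool:
  rows:
    - [[-0.107,-0.22,-0.02,0,0,0,1],[-0.107,-0.22,-0.02,0,0,0,1],[-0.107,-0.22,-0.02,0,0,0,1],[-0.107,-0.22,-0.02,0,0,0,1],[-0.107,-0.22,-0.02,0,0,0,1]]

```text
t: 2.3
eef_pos: [417.4, 149.2, 288.1]
tcp_rot: [3.141, 0.001, 3.141]
ft_force: [0.5, 0.6, 0.4]
opening: 0.999
grip_force: 0.0
```

Emit:
drive_tool:
  rows:
    - [[-0.107,-0.22,0,0,0,0,1],[-0.107,-0.22,0,0,0,0,1],[0,0,0,0,0,0,1]]

```text
t: 2.68
eef_pos: [471.5, 37.8, 287.4]
tcp_rot: [-3.141, 0.0, 3.136]
ft_force: [-0.1, 0.8, -0.0]
opening: 1.002
grip_force: 0.0
```

Run:
```python
from h import *
s=env.state();print(s["eef_pos"],s["tcp_rot"],s["joints"])
p=env.read_camera("wrist"); cv2.imwrite("pics/w1.png",p["color"])
for k in ("electrode_0","v_block_0","ring_gauge","electrode_tray","v_block_tray","gauge_tray"):
    print(k,[(round(r["score"],2),w(p,r["at"]).round().tolist()) for r in env.place_of(k,p)][:4])
print(p["pose"].round(3))
```

```text
[471.54744718  37.84266259 287.37638934] [-3.14134420e+00  6.34958872e-06  3.13630057e+00] [-5.95260802e-02  1.80861829e-01  1.78424280e+00 -2.68338671e-04
  1.17646823e+00 -1.62492724e+00]
electrode_0 [(0.96, [438.0, -45.0, -0.0]), (0.73, [439.0, 73.0, 4.0]), (0.73, [448.0, -299.0, -3.0])]
v_block_0 [(0.68, [450.0, -300.0, -2.0]), (0.65, [565.0, -20.0, 9.0]), (0.6, [447.0, -181.0, -1.0])]
ring_gauge [(0.97, [439.0, 196.0, 3.0]), (0.59, [471.0, 382.0, -6.0])]
electrode_tray [(0.97, [560.0, 242.0, 0.0]), (0.28, [440.0, 197.0, 2.0])]
v_block_tray [(0.82, [555.0, 14.0, -0.0])]
gauge_tray [(0.73, [557.0, -245.0, 6.0])]
[[ 5.00000e-03 -9.54000e-01 -2.99000e-01  3.85836e+02]
 [ 1.00000e+00  5.00000e-03  2.00000e-03  3.86690e+01]
 [-0.00000e+00 -2.99000e-01  9.54000e-01  4.75167e+02]
 [ 0.00000e+00  0.00000e+00  0.00000e+00  1.00000e+00]]
```

View pics/w1.png

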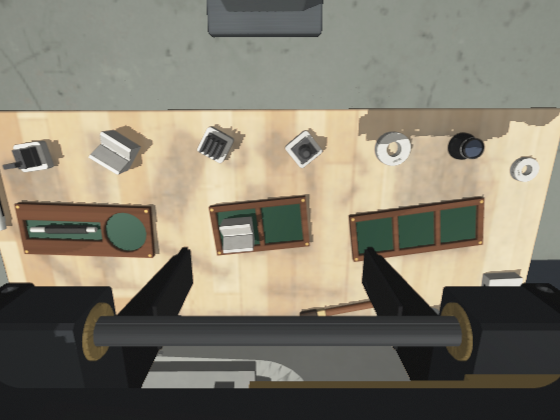

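The wrist view shows, from left to right along the top: ribs (electrode at (32,157) by the pen), V-block (115,152), ribs electrode (215,145), post electrode (304,149), large ring (393,149), loupe (466,147), small ring (525,169). The trays are below them. I'll rectify the view to measure yaws and trays.

```bash
cat >> h.py <<'E'
def rect(p,x0,x1,y0,y1,z,s):
    # output: columns grow with y, rows grow with x
    src=np.float32([px(p,(x,y,z)) for x,y in ((x0,y0),(x0,y1),(x1,y1),(x1,y0))])
    W,H=int((y1-y0)*s),int((x1-x0)*s)
    M=cv2.getPerspectiveTransform(src,np.float32([[0,0],[W,0],[W,H],[0,H]]))
    return cv2.warpPerspective(p["color"],M,(W,H),flags=cv2.INTER_CUBIC)
def green(p,s=2,R=(510,620,-350,340),z=5):
    im=rect(p,*R,z,s); h=cv2.cvtColor(im,cv2.COLOR_BGR2HSV)
    m=cv2.inRange(h,(50,60,20),(95,255,255)); out=[]
    for c in cv2.findContours(m,cv2.RETR_EXTERNAL,cv2.CHAIN_APPROX_NONE)[0]:
        if cv2.contourArea(c)>300*s*s:
            (u,v),d,a=cv2.minAreaRect(c); out.append((round(R[0]+v/s,1),round(R[2]+u/s,1),[round(q/s,1) for q in d],round(a,1)))
    return out
E
python3 - <<'E'
from h import *
p=env.read_camera("wrist")
for g in green(p): print(g)
a=rect(p,400,485,-330,-140,14,4.0);b=rect(p,400,485,-90,100,14,4.0)
cv2.imwrite("pics/r1.png",np.vstack([cv2.resize(a,(760,300)),cv2.resize(b,(760,300))]))
E
```

```text
(560.3, -280.1, [107.3, 26.7], 2.2)
(571.9, 182.8, [51.3, 51.5], 81.8)
(563.8, -188.2, [57.5, 56.5], 90.0)
(562.9, 243.7, [51.2, 50.8], 81.9)
(558.9, -20.5, [55.3, 55.5], 83.7)
(554.1, 304.7, [51.1, 50.2], 81.9)
(552.0, 44.4, [55.6, 55.9], 83.9)
```

View pics/r1.png

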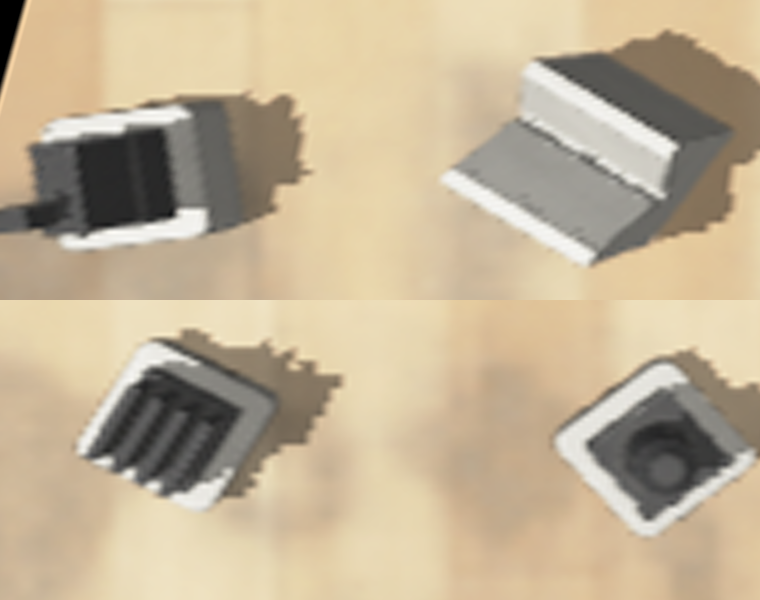

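From the rectified view, electrode C is at about (451,-299) with yaw +8°. A is at (436,-45.5), yaw -30°. B is at (441,74.5), yaw +40°. The V-block is at about (446,-181), yaw -34°. I'll start with B: move sideways, then turn while descending.

Emit:
drive_tool:
  rows:
    - [[0.122,0.147,0,0,0,0,0.8],[0,0,0.19,0,0,-0.056,0.8],[0,0,0.19,0,0,-0.056,0.75],[0,0,0.19,0,0,-0.056,0.75],[0,0,0.15,0,0,-0.056,0.75]]

```text
t: 3.7
eef_pos: [439.3, 78.4, 106.2]
tcp_rot: [3.141, -0.0, -2.431]
ft_force: [0.9, 0.5, -0.0]
opening: 0.753
grip_force: 0.0
```

```bash
cat >> h.py <<'E'
def go(x,y,z=None,a=None):
    s=env.state(); e=s["eef_pos"]; al=(np.degrees(s["tcp_rot"][2])%360)-180; r=np.radians(al)
    d=np.array([x,y])-e[:2]
    print("pos",e.round(1),"alpha",round(al,1),"open",round(s["opening"],3),"| tx %.3f ty %.3f tz %.3f az %.4f"%(-(d@[np.cos(r),np.sin(r)])/250,(d@[-np.sin(r),np.cos(r)])/250,0 if z is None else (e[2]-z)/250,0 if a is None else -(a-al)/180))
E
python3 - <<'E'
from h import *
go(441,74.5,26,40)
p=env.read_camera("wrist")
print([(round(r["score"],2),w(p,r["at"]).round().tolist()) for r in env.place_of("electrode_1",p)][:3])
cv2.imwrite("pics/w2.png",p["color"])
E
```

```text
pos [439.3  78.4 106.2] alpha 40.7 open 0.753 | tx 0.005 ty -0.016 tz 0.321 az 0.0039
[(0.81, [437.0, 76.0, 1.0]), (0.65, [439.0, -45.0, -2.0])]
```

View pics/w2.png

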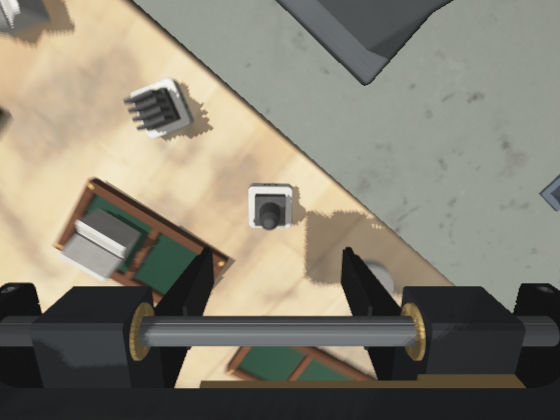

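Electrode B's foot is centred at (271,206) and square to the fingers, whose midline is at about column 278. I'll turn that pixel into a position and go down.

Run:
```python
from h import *
p=env.read_camera("wrist"); q=ray(p,(271,206.5),14); print(q); go(q[0],q[1],26,40)
```

```text
[438.57245435  73.26183626  14.        ]
pos [439.1  78.2 107. ] alpha 40.2 open 0.755 | tx 0.015 ty -0.014 tz 0.324 az 0.0010
```

Emit:
drive_tool:
  rows:
    - [[0.013,-0.015,0.1,0,0,0,0.75],[0,0,0.13,0,0,0,0.75],[0,0,0.092,0,0,0,0.75],[0,0,0,0,0,0,0],[0,0,0,0,0,0,0]]

```text
t: 4.47
eef_pos: [440.7, 73.0, 28.7]
tcp_rot: [-3.14, 0.002, -2.44]
ft_force: [-0.6, -0.5, -0.6]
opening: 0.6
grip_force: 0.0
```

Emit:
drive_tool:
  rows:
    - [[0,0,0,0,0,0,0],[0,0,0,0,0,0,0],[0,0,0,0,0,0,0]]

```text
t: 4.85
eef_pos: [439.9, 72.9, 27.5]
tcp_rot: [-3.141, 0.0, -2.438]
ft_force: [-0.5, 1.0, 0.1]
opening: 0.281
grip_force: 0.0
```

Run:
```python
from h import *
go(572,183,140,8)
```

```text
pos [439.9  72.9  27.5] alpha 40.3 open 0.281 | tx -0.688 ty -0.006 tz -0.450 az 0.1794
```

Emit:
drive_tool:
  rows:
    - [[0,0,0,0,0,0,0],[0,0,0,0,0,0,0]]

```text
t: 5.1
eef_pos: [440.0, 72.9, 27.2]
tcp_rot: [-3.141, 0.0, -2.438]
ft_force: [1.2, -1.3, 1.3]
opening: 0.163
grip_force: 29.3
```

Run:
```python
from h import *
print(env.state()["grip_force"])
cv2.imwrite("pics/w3.png",env.read_camera("wrist")["color"]);cv2.imwrite("pics/s3.png",env.read_camera("side")["color"])
```

```text
29.304253407754004
```

View pics/w3.png

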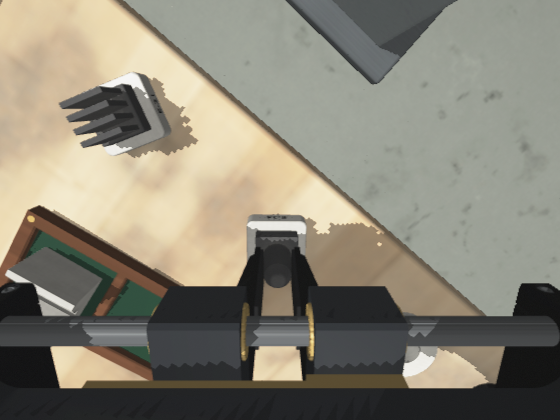

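Run:
```python
from h import *
print(env.nose_length, env.state()["ft_force"])
p=env.read_camera("wrist")
for z in (0,8,14,27,56): print(z,px(p,(440,73,z)).round())
q=env.read_camera("side"); u=px(q,(440,73,20)); print(u)
print([(round(r["score"],2),w(p,r["at"]).round().tolist()) for r in env.place_of("electrode_1",p)][:3])
print([(round(r["score"],2),w(q,r["at"]).round().tolist()) for r in env.place_of("electrode_1",q)][:3])
c,r=u.astype(int); cv2.imwrite("pics/s3c.png",cv2.resize(q["color"][r-60:r+40,c-60:c+60],None,fx=6,fy=6,interpolation=cv2.INTER_CUBIC))
```

```text
19.0 [ 0.75518823 -0.65125113  1.78901759]
0 [276. 237.]
8 [276. 241.]
14 [276. 245.]
27 [276. 253.]
56 [276. 276.]
[311.29495128 239.17306085]
[(0.84, [437.0, 75.0, 3.0]), (0.66, [437.0, -46.0, -1.0])]
[(0.74, [442.0, 69.0, 4.0]), (0.58, [446.0, -299.0, 1.0]), (0.54, [434.0, -45.0, 4.0])]
```

View pics/s3c.png

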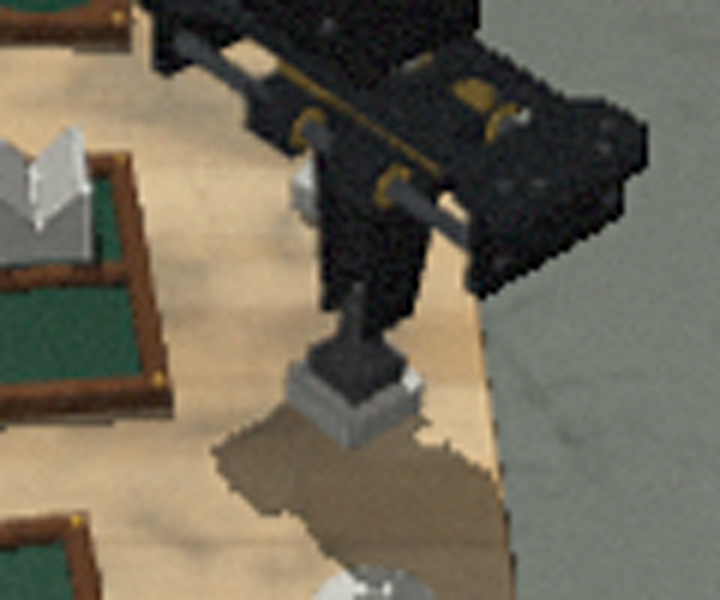

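The crop shows the fingertips around the post, higher than I expected, with the foot still flat. I'll zoom in on the wrist view to see exactly what is held.

Run:
```python
import cv2
a=cv2.imread("pics/w3.png")[195:325,200:355]
a=cv2.convertScaleAbs(a,alpha=2,beta=20)
cv2.imwrite("pics/w3c.png",cv2.resize(a,None,fx=4.5,fy=4.5,interpolation=cv2.INTER_CUBIC))
```

```text
(no output)
```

View pics/w3c.png

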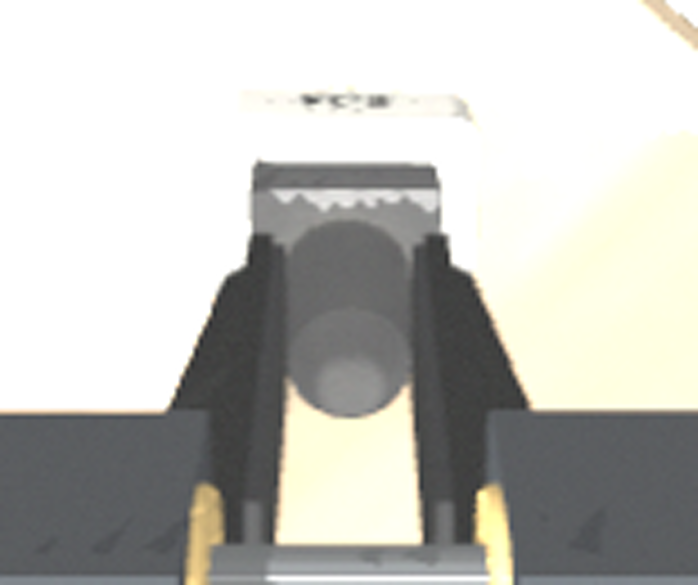

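Run:
```python
from h import *
p=env.read_camera("wrist"); s=env.state(); e=s["eef_pos"]; r=s["tcp_rot"][2]; tx=np.array([np.cos(r),np.sin(r)]); ty=np.array([np.sin(r),-np.cos(r)])
print("cam rel TCP",p["pose"][:3,3]-e)
for off in (0,10):
  for z in (-19,-10,0,10): print(off,z+0,px(p,np.r_[e[:2]+tx*off,e[2]+z]).round(1), (px(p,np.r_[e[:2]+tx*off+ty*8,e[2]+z])-px(p,np.r_[e[:2]+tx*off-ty*8,e[2]+z])).round(1))
```

```text
cam rel TCP [-65.59250312 -54.65720476 187.76814717]
0 -19 [275.9 241.2] [24.2  0. ]
0 -10 [275.8 246.6] [25.2  0. ]
0 0 [275.8 253.2] [26.3  0. ]
0 10 [275.7 260.4] [27.6  0. ]
10 -19 [275.9 227. ] [24.5  0. ]
10 -10 [275.8 231.9] [25.5  0. ]
10 0 [275.8 237.8] [26.7  0. ]
10 10 [275.7 244.4] [28.1  0. ]
```

The fingers hold the post just above the block, so the real fingertips are higher than the nominal 19 mm ahead. I'll open and step down gently, watching the force.

Emit:
drive_tool:
  rows:
    - [[0,0,0,0,0,0,0.75],[0,0,0,0,0,0,0.75],[0,0,0,0,0,0,0.75],[0,0,0,0,0,0,0.75],[0,0,0.016,0,0,0,0.75]]

```text
t: 6.08
eef_pos: [439.9, 72.9, 23.1]
tcp_rot: [-3.141, 0.0, -2.438]
ft_force: [-0.9, 0.2, -0.3]
opening: 0.629
grip_force: 0.0
```

Emit:
drive_tool:
  rows:
    - [[0,0,0.012,0,0,0,0.75],[0,0,0,0,0,0,0.75]]

```text
t: 6.32
eef_pos: [439.6, 72.8, 19.8]
tcp_rot: [3.141, -0.0, -2.438]
ft_force: [0.3, -0.2, -0.0]
opening: 0.742
grip_force: 0.0
```

Run:
```python
from h import *
p=env.read_camera("wrist"); a=p["color"][150:330,150:410]
print(env.state()["eef_pos"],env.state()["ft_force"])
cv2.imwrite("pics/w4c.png",cv2.resize(cv2.convertScaleAbs(a,alpha=1.2,beta=20),None,fx=3,fy=3,interpolation=cv2.INTER_CUBIC))
```

```text
[439.66197696  72.86359662  19.9535197 ] [-0.10103771  0.15252883  0.07260611]
```

View pics/w4c.png

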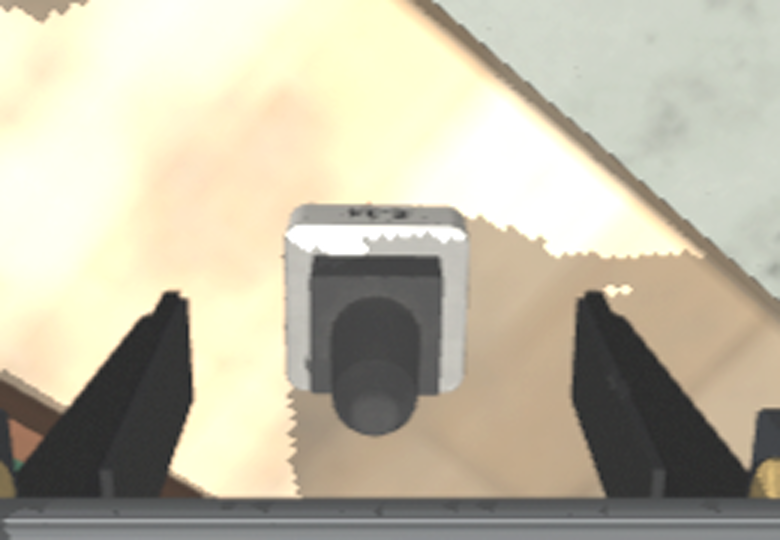

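Emit:
drive_tool:
  rows:
    - [[0,0,0.012,0,0,0,0.75],[0,0,0.012,0,0,0,0.75]]

```text
t: 6.62
eef_pos: [439.8, 72.9, 14.0]
tcp_rot: [-3.142, 0.0, -2.438]
ft_force: [0.6, -0.8, -0.5]
opening: 0.753
grip_force: 0.0
```

Emit:
drive_tool:
  rows:
    - [[0,0,0.012,0,0,0,0.75],[0,0,0.012,0,0,0,0.75]]

```text
t: 6.88
eef_pos: [439.7, 72.9, 7.9]
tcp_rot: [3.141, -0.0, -2.438]
ft_force: [0.2, -0.3, 0.4]
opening: 0.751
grip_force: 0.0
```

Run:
```python
from h import *
q=env.read_camera("side"); print(env.state()["eef_pos"],env.state()["ft_force"])
r,c=239,311
a=q["color"][r-55:r+25,c-50:c+50]; p=env.read_camera("wrist")["color"][150:330,150:410]
a=cv2.resize(a,(400,320),interpolation=cv2.INTER_CUBIC);p=cv2.resize(p,(400,277))
cv2.imwrite("pics/c5.png",cv2.convertScaleAbs(np.hstack([a,cv2.copyMakeBorder(p,0,43,0,0,0)]),alpha=1.2,beta=15))
```

```text
[439.64064923  72.87917464   7.60869035] [ 0.05382225 -0.60282869 -0.28057547]
```

View pics/c5.png

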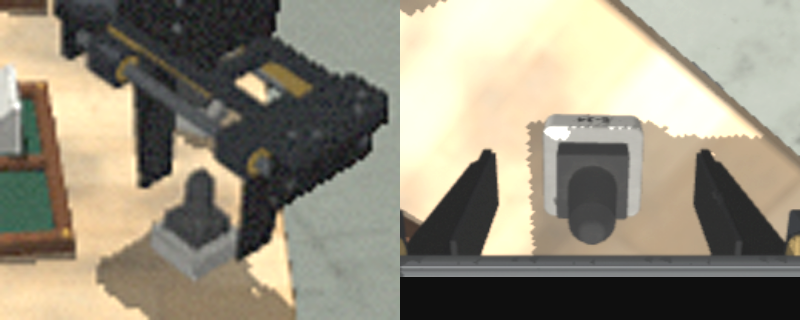

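There was no contact at TCP 7.6, and both tips are still clearly above the bench. I'll triangulate tip height from the side view.

Run:
```python
from h import *
q=env.read_camera("side")
for d in (36,42,48):
  for s in (1,-1):
    for z in (-12,0,10,20,30): print(d,s,z,px(q,(439.6-.646*d*s,72.9+.763*d*s,z)).round(1))
```

```text
36 1 -12 [322.  258.5]
36 1 0 [322.4 254.5]
36 1 10 [322.7 251.2]
36 1 20 [323.  247.8]
36 1 30 [323.4 244.4]
36 -1 -12 [299.7 241.4]
36 -1 0 [300.  237.5]
36 -1 10 [300.1 234.2]
36 -1 20 [300.3 230.8]
36 -1 30 [300.5 227.4]
42 1 -12 [323.9 259.9]
42 1 0 [324.3 256. ]
42 1 10 [324.6 252.6]
42 1 20 [325.  249.3]
42 1 30 [325.3 245.8]
42 -1 -12 [297.9 240. ]
42 -1 0 [298.2 236.1]
42 -1 10 [298.3 232.8]
42 -1 20 [298.5 229.4]
42 -1 30 [298.7 226.1]
48 1 -12 [325.8 261.4]
48 1 0 [326.3 257.5]
48 1 10 [326.6 254.1]
48 1 20 [327.  250.7]
48 1 30 [327.3 247.3]
48 -1 -12 [296.2 238.7]
48 -1 0 [296.4 234.7]
48 -1 10 [296.5 231.4]
48 -1 20 [296.7 228.1]
48 -1 30 [296.9 224.7]
```

The side view also puts the tips at z≈19, so tip ≈ TCP+11.5. I'll go 12 mm lower and grip the foot.

Emit:
drive_tool:
  rows:
    - [[0,0,0.016,0,0,0,0.75],[0,0,0.016,0,0,0,0.75],[0,0,0.014,0,0,0,0.75],[0,0,0,0,0,0,0],[0,0,0,0,0,0,0]]

```text
t: 7.65
eef_pos: [439.8, 72.9, -3.4]
tcp_rot: [3.142, 0.0, -2.438]
ft_force: [-0.2, 0.5, -0.6]
opening: 0.595
grip_force: 0.0
```

Emit:
drive_tool:
  rows:
    - [[0,0,0,0,0,0,0],[0,0,0,0,0,0,0],[0,0,0,0,0,0,0]]

```text
t: 8.02
eef_pos: [440.3, 72.9, -2.7]
tcp_rot: [-3.141, 0.001, -2.438]
ft_force: [-1.0, 1.8, 11.2]
opening: 0.279
grip_force: 5.5
```

Emit:
drive_tool:
  rows:
    - [[0,0,0,0,0,0,0],[0,0,-0.02,0,0,0,0],[0,0,-0.1,0,0,0,0],[0,0,-0.15,0,0,0,0],[0,0,-0.15,0,0,0,0]]

```text
t: 8.65
eef_pos: [439.4, 72.8, 102.8]
tcp_rot: [3.141, -0.0, -2.438]
ft_force: [-0.1, -1.0, -1.4]
opening: 0.272
grip_force: 31.6
```

Run:
```python
from h import *
p=env.read_camera("wrist")
print([(round(r["score"],2),w(p,r["at"]).round().tolist()) for r in env.place_of("electrode_1",p)][:3])
go(572,183,60,8)
a=p["color"][150:330,150:410]
cv2.imwrite("pics/w6.png",cv2.resize(cv2.convertScaleAbs(a,alpha=1.4,beta=20),None,fx=3,fy=3,interpolation=cv2.INTER_CUBIC))
```

```text
[(0.87, [436.0, -42.0, 4.0])]
pos [441.1  72.9 104.7] alpha 40.3 open 0.272 | tx -0.684 ty -0.003 tz 0.179 az 0.1795
```

View pics/w6.png

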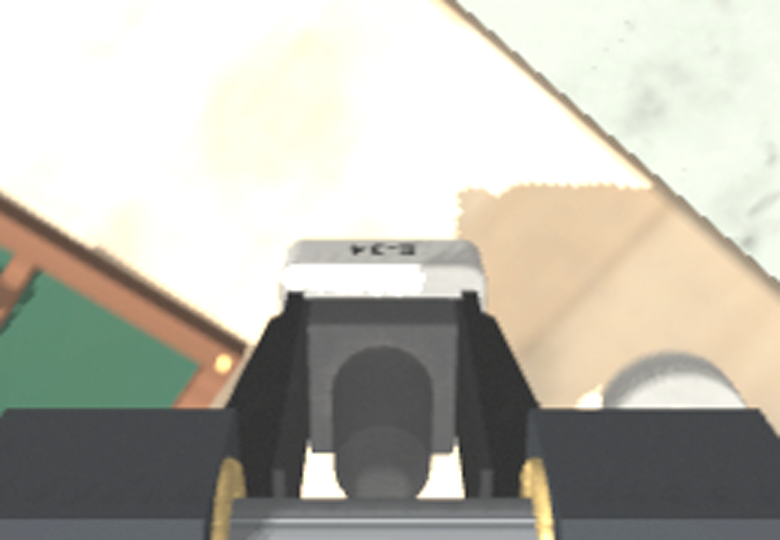

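Electrode B is held upright by the graphite block, with the fingertips resting on its foot. I'll turn to tray yaw, carry it over, and lower it.

Emit:
drive_tool:
  rows:
    - [[0,0,-0.04,0,0,0.045,0],[0,0,0,0,0,0.045,0],[0,0,0,0,0,0.045,0],[0,0,0,0,0,0.045,0]]

```text
t: 9.25
eef_pos: [439.3, 72.8, 110.9]
tcp_rot: [3.141, -0.001, -3.008]
ft_force: [-0.5, -0.4, -1.4]
opening: 0.268
grip_force: 31.6
```

Emit:
drive_tool:
  rows:
    - [[-0.193,0.121,0,0,0,0,0],[-0.193,0.121,0,0,0,0,0],[-0.19,0.12,0,0,0,0,0],[0,0,0,0,0,0,0]]

```text
t: 9.75
eef_pos: [571.5, 184.2, 110.0]
tcp_rot: [3.141, -0.0, -3.002]
ft_force: [-1.2, -1.5, -2.5]
opening: 0.272
grip_force: 31.6
```

Run:
```python
from h import *
go(570.5,182,3.5,8.4)
p=env.read_camera("wrist")
print(green(p))
```

```text
pos [571.5 184.2 110. ] alpha 8.0 open 0.272 | tx 0.005 ty -0.008 tz 0.426 az -0.0021
[(570.1, 181.7, [50.8, 52.3], 81.4), (562.0, 242.4, [51.8, 52.0], 81.7), (557.8, -22.6, [55.7, 54.1], 84.1), (553.0, 303.5, [52.0, 51.1], 81.9), (551.1, 42.8, [56.3, 54.8], 83.9)]
```

Emit:
drive_tool:
  rows:
    - [[0.005,-0.008,0.16,0,0,0,0],[0,0,0.16,0,0,0,0],[0,0,0.07,0,0,0,0],[0,0,0.03,0,0,0,0],[0,0,0,0,0,0,0]]

```text
t: 10.42
eef_pos: [569.2, 180.0, 7.1]
tcp_rot: [3.142, 0.0, -3.004]
ft_force: [0.5, 0.5, -1.2]
opening: 0.27
grip_force: 31.6
```

Run:
```python
from h import *
go(570,182,3,8.4); print(env.state()["ft_force"])
```

```text
pos [569.2 180.    7.1] alpha 7.9 open 0.27 | tx -0.004 ty 0.007 tz 0.016 az -0.0028
[ 0.52073125  0.47383806 -1.17755609]
```

Emit:
drive_tool:
  rows:
    - [[-0.003,0.006,0.01,0,0,0,0],[0,0,0.006,0,0,0,0],[0,0,0,0,0,0,0]]

```text
t: 10.8
eef_pos: [569.6, 181.8, 2.9]
tcp_rot: [3.141, 0.0, -3.004]
ft_force: [-1.0, 0.8, -0.9]
opening: 0.266
grip_force: 31.6
```

Emit:
drive_tool:
  rows:
    - [[0,0,0,0,0,0,0.5],[0,0,0,0,0,0,0.5],[0,0,0,0,0,0,0.5],[0,0,-0.06,0,0,0,0.5],[0,0,-0.2,0,0,0,0.6]]

```text
t: 11.42
eef_pos: [568.5, 181.5, 67.3]
tcp_rot: [-3.141, -0.004, -3.004]
ft_force: [-0.0, -0.3, 0.7]
opening: 0.557
grip_force: 0.0
```

Emit:
drive_tool:
  rows:
    - [[0,0,-0.16,0,0,0,0.7],[0,0,0,0,0,0,0.75]]

```text
t: 11.68
eef_pos: [571.0, 182.1, 111.6]
tcp_rot: [3.141, 0.006, -3.004]
ft_force: [0.0, 0.3, -0.9]
opening: 0.73
grip_force: 0.0
```

Run:
```python
from h import *
go(436,-45.5,60,-30)
p=env.read_camera("wrist"); 
print([(round(r["score"],2),w(p,r["at"]).round().tolist()) for r in env.place_of("electrode_1",p)][:3])
p=env.read_camera("side"); 
print([(round(r["score"],2),w(p,r["at"]).round().tolist()) for r in env.place_of("electrode_1",p)][:4])
```

```text
pos [571.  182.1 111.6] alpha 7.9 open 0.73 | tx 0.660 ty -0.827 tz 0.206 az 0.2106
[(0.85, [568.0, 185.0, 7.0])]
[(0.86, [433.0, -49.0, 1.0]), (0.86, [574.0, 180.0, 9.0]), (0.7, [445.0, -297.0, 2.0])]
```

B is in its pocket at about (570,182). Next is electrode A, which I'll grip by the foot.

Emit:
drive_tool:
  rows:
    - [[0.132,-0.165,0,0,0,0,0.75],[0.132,-0.165,0,0,0,0,0.75],[0.132,-0.165,0,0,0,0,0.75],[0.132,-0.165,0,0,0,0,0.75],[0.132,-0.167,0,0,0,0,0.75]]

```text
t: 12.5
eef_pos: [433.1, -46.8, 106.9]
tcp_rot: [3.141, -0.001, -3.003]
ft_force: [0.2, -0.2, 1.1]
opening: 0.752
grip_force: 0.0
```

Emit:
drive_tool:
  rows:
    - [[0,0,0,0,0,0.0526,0.75],[0,0,0,0,0,0.0526,0.75],[0,0,0,0,0,0.0526,0.75],[0,0,0,0,0,0.0526,0.75],[0,0,0,0,0,0,0.75]]

```text
t: 13.12
eef_pos: [434.1, -45.7, 106.9]
tcp_rot: [-3.141, -0.002, 2.62]
ft_force: [-0.2, -0.5, 0.6]
opening: 0.748
grip_force: 0.0
```

```bash
cat >> h.py <<'E'
def foot(p,c,R=45,z=14,s=4,name=None):
    # bright steel foot top -> minAreaRect about c, in world mm; angle of edge vs +y toward... 
    im=rect(p,c[0]-R,c[0]+R,c[1]-R,c[1]+R,z,s)
    if name: cv2.imwrite(name,im)
    return im
E
python3 - <<'E'
from h import *
go(436.5,-45.5,-8,-30)
p=env.read_camera("wrist"); 
print([(round(r["score"],2),w(p,r["at"]).round().tolist()) for r in env.place_of("electrode_0",p)][:3])
foot(p,(436,-45.5),name="pics/a1.png")
E
```

```text
pos [434.1 -45.7 106.9] alpha -29.9 open 0.748 | tx -0.008 ty 0.005 tz 0.460 az 0.0005
[(0.73, [437.0, -45.0, 1.0])]
```

View pics/a1.png

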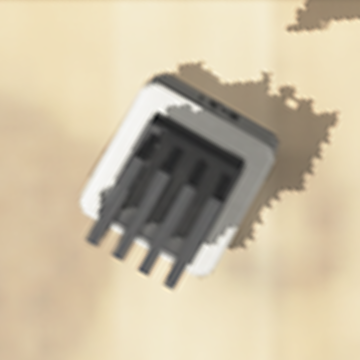

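The foot corners give a centre of (435.5,-45.5) and yaw -27.5°. Going down to grip it.

Emit:
drive_tool:
  rows:
    - [[-0.006,0.003,0.16,0,0,-0.013,0.75],[0,0,0.16,0,0,0,0.75],[0,0,0.08,0,0,0,0.75],[0,0,0.04,0,0,0,0.75],[0,0,0.016,0,0,0,0.75]]

```text
t: 13.85
eef_pos: [436.2, -45.8, -6.6]
tcp_rot: [-3.142, -0.0, 2.661]
ft_force: [-0.5, -0.5, 0.2]
opening: 0.752
grip_force: 0.0
```

Emit:
drive_tool:
  rows:
    - [[0,0,0.004,0,0,0,0.75],[0,0,0,0,0,0,0.3],[0,0,0,0,0,0,0.3],[0,0,0,0,0,0,0.3],[0,0,0,0,0,0,0.3]]

```text
t: 14.48
eef_pos: [436.3, -45.8, -7.2]
tcp_rot: [3.141, 0.0, 2.659]
ft_force: [0.0, 0.0, 2.7]
opening: 0.394
grip_force: 29.9
```

Emit:
drive_tool:
  rows:
    - [[0,0,-0.02,0,0,0,0],[0,0,-0.1,0,0,0,0],[0,0,-0.16,0,0,0,0],[0,0,-0.18,0,0,-0.049,0],[0,0,0,0,0,-0.049,0]]

```text
t: 15.1
eef_pos: [437.3, -46.1, 110.6]
tcp_rot: [-3.141, 0.005, 2.972]
ft_force: [0.0, -0.3, -2.3]
opening: 0.397
grip_force: 29.9
```

Emit:
drive_tool:
  rows:
    - [[0,0,0,0,0,-0.049,0],[0,0,0,0,0,-0.049,0],[0,0,0,0,0,0,0]]

```text
t: 15.48
eef_pos: [436.0, -45.8, 107.8]
tcp_rot: [3.141, -0.0, -3.009]
ft_force: [0.5, 1.4, -0.6]
opening: 0.396
grip_force: 29.9
```

Run:
```python
from h import *
print(env.state()["grip_force"]);go(561.7,242.6,0,8.4)
```

```text
29.92075502872467
pos [436.  -45.8 107.8] alpha 7.6 open 0.396 | tx -0.651 ty 1.077 tz 0.431 az -0.0045
```

Emit:
drive_tool:
  rows:
    - [[-0.1085,0.1795,0,0,0,0,0],[-0.1085,0.1795,0,0,0,0,0],[-0.1085,0.1795,0,0,0,0,0],[-0.1085,0.1795,0,0,0,0,0],[-0.1085,0.1795,0,0,0,0,0]]

```text
t: 16.1
eef_pos: [541.1, 196.3, 107.7]
tcp_rot: [3.142, -0.0, -3.012]
ft_force: [1.1, -1.2, -1.3]
opening: 0.392
grip_force: 29.9
```

Emit:
drive_tool:
  rows:
    - [[-0.1085,0.1795,0,0,0,-0.004,0],[0,0,0,0,0,0,0],[0,0,0,0,0,0,0]]

```text
t: 16.48
eef_pos: [561.0, 242.4, 107.3]
tcp_rot: [-3.141, -0.001, -2.997]
ft_force: [0.3, -0.0, -0.9]
opening: 0.394
grip_force: 29.9
```

Run:
```python
from h import *
print(env.state()["grip_force"]);go(561.7,242.6,-1.5,8.4)
p=env.read_camera("wrist");print(green(p))
```

```text
29.92169290781021
pos [561.  242.4 107.3] alpha 8.3 open 0.394 | tx -0.003 ty 0.000 tz 0.435 az -0.0007
[(571.1, 181.5, [52.0, 52.2], 81.8), (559.6, 241.8, [46.5, 52.2], 81.9), (553.6, 303.0, [52.1, 52.0], 81.9), (551.5, 42.1, [56.5, 54.0], 83.9)]
```

Emit:
drive_tool:
  rows:
    - [[-0.003,0,0.16,0,0,0,0],[0,0,0.16,0,0,0,0],[0,0,0.07,0,0,0,0],[0,0,0.03,0,0,0,0],[0,0,0,0,0,0,0]]

```text
t: 17.15
eef_pos: [562.7, 242.6, 3.2]
tcp_rot: [3.141, 0.001, -2.996]
ft_force: [0.6, -0.1, -0.7]
opening: 0.391
grip_force: 29.9
```

Emit:
drive_tool:
  rows:
    - [[0,0,0.008,0,0,0,0],[0,0,0.006,0,0,0,0],[0,0,0,0,0,0,0]]

```text
t: 17.52
eef_pos: [562.5, 242.9, -0.6]
tcp_rot: [3.141, 0.001, -2.995]
ft_force: [-0.8, 0.2, -1.9]
opening: 0.39
grip_force: 29.9
```

Emit:
drive_tool:
  rows:
    - [[0,0,0.005,0,0,0,0],[0,0,0,0,0,0,0.52],[0,0,0,0,0,0,0.52],[0,0,-0.05,0,0,0,0.52],[0,0,-0.2,0,0,0,0.6]]

```text
t: 18.15
eef_pos: [561.3, 242.4, 59.7]
tcp_rot: [-3.141, -0.004, -2.996]
ft_force: [1.0, -0.0, 1.0]
opening: 0.572
grip_force: 0.0
```

Emit:
drive_tool:
  rows:
    - [[0,0,-0.18,0,0,0,0.7],[0,0,-0.06,0,0,0,0.75]]

```text
t: 18.4
eef_pos: [563.3, 243.1, 123.9]
tcp_rot: [3.141, 0.005, -2.995]
ft_force: [0.3, -0.4, -0.1]
opening: 0.729
grip_force: 0.0
```

Run:
```python
from h import *
go(450,-299,105,8)
for c in("side","wrist"):
  p=env.read_camera(c); 
  print([(round(r["score"],2),w(p,r["at"]).round().tolist()) for r in env.place_of("electrode_1",p)][:4])
```

```text
pos [563.3 243.1 123.9] alpha 8.4 open 0.729 | tx 0.764 ty -2.079 tz 0.076 az 0.0021
[(0.84, [572.0, 182.0, 9.0]), (0.78, [559.0, 244.0, 7.0])]
[(0.82, [571.0, 184.0, 8.0]), (0.75, [563.0, 243.0, 6.0]), (0.7, [552.0, 11.0, 3.0])]
```

Emit:
drive_tool:
  rows:
    - [[0.085,-0.231,0,0,0,0,0.75],[0.085,-0.231,0,0,0,0,0.75],[0.085,-0.231,0,0,0,0,0.75],[0.085,-0.231,0,0,0,0,0.75],[0.085,-0.231,0,0,0,0,0.75]]

```text
t: 19.23
eef_pos: [498.0, -60.0, 118.9]
tcp_rot: [3.141, -0.002, -2.995]
ft_force: [1.0, -0.2, -0.4]
opening: 0.754
grip_force: 0.0
```

Emit:
drive_tool:
  rows:
    - [[0.085,-0.231,0.02,0,0,0,0.75],[0.085,-0.231,0.02,0,0,0,0.75],[0.085,-0.231,0.02,0,0,0,0.75],[0.085,-0.231,0.01,0,0,0,0.75],[0,0,0,0,0,0,0.75]]

```text
t: 19.85
eef_pos: [447.3, -302.3, 100.9]
tcp_rot: [3.14, -0.002, -3.0]
ft_force: [0.2, 0.2, 0.2]
opening: 0.752
grip_force: 0.0
```

Run:
```python
from h import *
go(450,-299,-8,8)
p=env.read_camera("wrist"); 
print([(round(r["score"],2),w(p,r["at"]).round().tolist()) for r in env.place_of("electrode_0",p)][:3])
a=foot(p,(450,-299)); b=foot(p,(446,-181),R=45,z=34); cv2.imwrite("pics/c1.png",np.hstack([a,b]))
```

```text
pos [ 447.3 -302.3  100.9] alpha 8.1 open 0.752 | tx -0.013 ty 0.012 tz 0.435 az 0.0005
[(0.7, [448.0, -298.0, -4.0])]
```

View pics/c1.png

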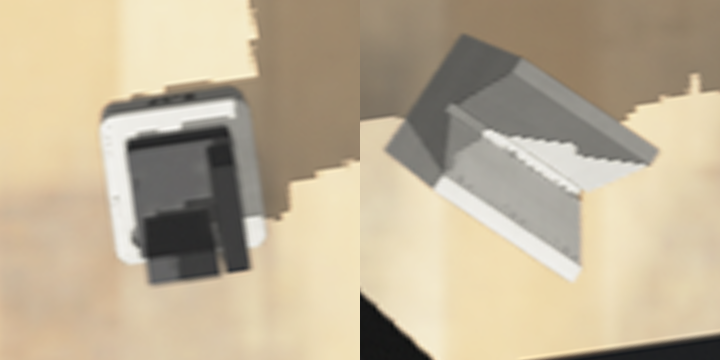

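Foot C is centred at (449.5,-298.5) with yaw about 7°, and the area around it is clear. The V-block's top is centred at (443.4,-179.2) with yaw -35°. Gripping C.

Emit:
drive_tool:
  rows:
    - [[-0.011,0.014,0.16,0,0,0,0.7],[0,0,0.16,0,0,0,0.7],[0,0,0.07,0,0,0,0.7],[0,0,0.03,0,0,0,0.7],[0,0,0.012,0,0,0,0.7]]

```text
t: 20.58
eef_pos: [451.4, -294.5, -5.3]
tcp_rot: [3.141, -0.0, -2.994]
ft_force: [-0.3, 0.5, 0.2]
opening: 0.697
grip_force: 0.0
```

Emit:
drive_tool:
  rows:
    - [[0,0,0.004,0,0,0,0.7],[0,0,0,0,0,0,0.3],[0,0,0,0,0,0,0.3],[0,0,0,0,0,0,0.3],[0,0,0,0,0,0,0.3]]

```text
t: 21.2
eef_pos: [451.3, -295.7, -5.9]
tcp_rot: [-3.141, 0.001, -2.996]
ft_force: [1.1, -1.0, 3.0]
opening: 0.39
grip_force: 30.0
```

Emit:
drive_tool:
  rows:
    - [[0,0,-0.02,0,0,0,0],[0,0,-0.1,0,0,0,0],[0,0,-0.16,0,0,0,0],[0,0,-0.18,0,0,0,0],[0,0,0,0,0,0,0]]

```text
t: 21.82
eef_pos: [452.0, -296.1, 111.8]
tcp_rot: [-3.138, 0.003, -2.995]
ft_force: [-0.7, 0.7, -1.6]
opening: 0.391
grip_force: 30.0
```

Run:
```python
from h import *
print(env.state()["grip_force"]);go(553.4,303.3,0,8.4)
```

```text
29.999328553676605
pos [ 452.  -296.1  111.8] alpha 8.4 open 0.391 | tx -0.750 ty 2.313 tz 0.447 az -0.0001
```

Emit:
drive_tool:
  rows:
    - [[-0.068,0.21,-0.01,0,0,0,0],[-0.068,0.21,0,0,0,0,0],[-0.068,0.21,0,0,0,0,0],[-0.068,0.21,0,0,0,0,0],[-0.068,0.21,0,0,0,0,0]]

```text
t: 22.45
eef_pos: [496.4, -21.5, 110.5]
tcp_rot: [3.141, -0.001, -2.996]
ft_force: [1.5, 0.4, -1.7]
opening: 0.389
grip_force: 30.0
```

Emit:
drive_tool:
  rows:
    - [[-0.068,0.21,0,0,0,0,0],[-0.068,0.21,0,0,0,0,0],[-0.068,0.21,0,0,0,0,0],[-0.068,0.21,0,0,0,0,0],[-0.068,0.21,0,0,0,0,0]]

```text
t: 23.08
eef_pos: [542.2, 250.4, 110.2]
tcp_rot: [-3.141, -0.002, -2.995]
ft_force: [0.8, -0.3, -1.9]
opening: 0.394
grip_force: 30.0
```

Emit:
drive_tool:
  rows:
    - [[-0.068,0.21,0,0,0,0,0],[0,0,0,0,0,0,0],[0,0,0,0,0,0,0]]

```text
t: 23.45
eef_pos: [551.1, 302.7, 110.2]
tcp_rot: [-3.141, -0.002, -2.995]
ft_force: [0.2, -0.2, -1.7]
opening: 0.391
grip_force: 30.0
```

Run:
```python
from h import *
print(env.state()["grip_force"]);go(553.4,303.3,2.5,8.4)
p=env.read_camera("wrist");print(green(p))
```

```text
29.999338388442993
pos [551.1 302.7 110.2] alpha 8.4 open 0.391 | tx -0.009 ty 0.001 tz 0.431 az 0.0000
[(571.6, 180.8, [51.7, 51.3], 81.6), (562.6, 241.9, [51.8, 52.2], 81.9), (549.2, 302.0, [42.9, 52.2], 81.6), (549.6, 60.6, [56.3, 15.1], 85.0)]
```

Emit:
drive_tool:
  rows:
    - [[-0.015,0.002,0.16,0,0,0,0],[0,0,0.16,0,0,0,0],[0,0,0.07,0,0,0,0],[0,0,0.03,0,0,0,0],[0,0,0.01,0,0,0,0]]

```text
t: 24.12
eef_pos: [556.1, 304.1, 4.5]
tcp_rot: [3.141, 0.001, -2.996]
ft_force: [-0.3, 0.2, -0.9]
opening: 0.389
grip_force: 30.0
```

Emit:
drive_tool:
  rows:
    - [[0,0,0.008,0,0,0,0],[0,0,0,0,0,0,0],[0,0,0,0,0,0,0]]

```text
t: 24.5
eef_pos: [555.8, 304.4, 2.4]
tcp_rot: [3.141, 0.001, -2.995]
ft_force: [-0.0, -0.9, -1.6]
opening: 0.391
grip_force: 30.0
```

Contact should come at about -0.9, so I'll go 3 mm lower, release and back off.

Emit:
drive_tool:
  rows:
    - [[0,0,0.012,0,0,0,0],[0,0,0,0,0,0,0.52],[0,0,0,0,0,0,0.52],[0,0,-0.05,0,0,0,0.52],[0,0,-0.2,0,0,0,0.6]]

```text
t: 25.12
eef_pos: [554.5, 303.7, 60.5]
tcp_rot: [-3.14, -0.004, -2.996]
ft_force: [0.1, 0.4, 0.4]
opening: 0.572
grip_force: 0.0
```

Emit:
drive_tool:
  rows:
    - [[0,0,-0.18,0,0,0,0.7],[0,0,-0.02,0,0,0,0.75]]

```text
t: 25.38
eef_pos: [557.0, 304.8, 115.5]
tcp_rot: [3.14, 0.006, -2.995]
ft_force: [0.1, 0.3, -0.7]
opening: 0.728
grip_force: 0.0
```

Run:
```python
from h import *
go(443.4,-179.2,105,-35)
for c in("side","wrist"):
  p=env.read_camera(c); 
  print([(round(r["score"],2),w(p,r["at"]).round().tolist()) for r in env.place_of("electrode_1",p)][:4])
```

```text
pos [557.  304.8 115.5] alpha 8.4 open 0.728 | tx 0.731 ty -1.849 tz 0.042 az 0.2410
[(0.81, [562.0, 239.0, 5.0]), (0.77, [552.0, 304.0, 6.0])]
[(0.82, [562.0, 246.0, 4.0]), (0.75, [570.0, 182.0, 7.0]), (0.71, [552.0, 304.0, 3.0])]
```

All three electrodes are in their pockets. Next is the V-block.

Emit:
drive_tool:
  rows:
    - [[0.091,-0.231,0,0,0,0,0.75],[0.091,-0.231,0,0,0,0,0.75],[0.091,-0.231,0,0,0,0,0.75],[0.091,-0.231,0,0,0,0,0.75],[0.091,-0.231,0,0,0,0,0.75]]

```text
t: 26.2
eef_pos: [483.9, 0.3, 110.3]
tcp_rot: [3.141, -0.002, -2.995]
ft_force: [0.5, -0.3, -0.0]
opening: 0.747
grip_force: 0.0
```

Emit:
drive_tool:
  rows:
    - [[0.091,-0.231,0,0,0,0,0.75],[0.091,-0.231,0,0,0,0,0.75],[0.091,-0.231,0,0,0,0,0.75],[0,0,0,0,0,0.048,0.75],[0,0,0,0,0,0.048,0.75]]

```text
t: 26.82
eef_pos: [441.9, -180.1, 110.2]
tcp_rot: [3.141, -0.002, 2.979]
ft_force: [0.5, 0.2, 0.8]
opening: 0.752
grip_force: 0.0
```

Emit:
drive_tool:
  rows:
    - [[0,0,0,0,0,0.048,0.75],[0,0,0,0,0,0.048,0.75],[0,0,0,0,0,0.048,0.75],[0,0,0,0,0,0,0.75]]

```text
t: 27.32
eef_pos: [442.4, -179.1, 110.4]
tcp_rot: [-3.142, -0.002, 2.535]
ft_force: [-0.6, -0.1, -0.4]
opening: 0.756
grip_force: 0.0
```

Run:
```python
from h import *
go(443.4,-179.2,-7,-35)
p=env.read_camera("wrist"); 
print([(round(r["score"],2),w(p,r["at"]).round().tolist()) for r in env.place_of("v_block_0",p)][:3])
b=foot(p,(444,-180),R=45,z=34)
h=cv2.cvtColor(b,cv2.COLOR_BGR2HSV); m=cv2.inRange(h,(0,0,60),(180,45,255)); m=cv2.morphologyEx(m,cv2.MORPH_OPEN,np.ones((7,7)))
c=max(cv2.findContours(m,0,2)[0],key=cv2.contourArea); r=cv2.minAreaRect(c); print([444-45+r[0][1]/4,-180-45+r[0][0]/4],[q/4 for q in r[1]],r[2])
cv2.imwrite("pics/v1.png",b)
```

```text
pos [ 442.4 -179.1  110.4] alpha -34.8 open 0.756 | tx -0.003 ty 0.002 tz 0.470 az 0.0013
[(0.79, [442.0, -181.0, -2.0]), (0.64, [562.0, -18.0, 8.0])]
[440.55298233032227, -178.31300735473633] [42.572853088378906, 47.93733596801758] 33.81119918823242
```

View pics/v1.png

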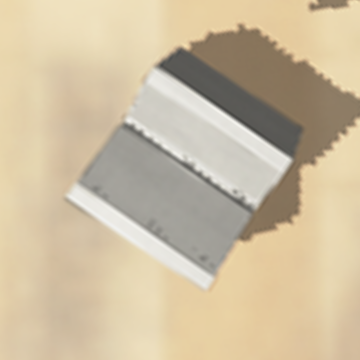

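The V-block's top is centred at (443.5,-179.8) with yaw about -34°, matching the gripper. Gripping it.

Emit:
drive_tool:
  rows:
    - [[-0.004,0,0.16,0,0,0,0.75],[0,0,0.16,0,0,0,0.75],[0,0,0.08,0,0,0,0.75],[0,0,0.04,0,0,0,0.75],[0,0,0.026,0,0,0,0.75]]

```text
t: 28.05
eef_pos: [443.8, -180.0, -5.4]
tcp_rot: [3.141, 0.0, 2.535]
ft_force: [0.3, 0.1, 1.2]
opening: 0.753
grip_force: 0.0
```

Emit:
drive_tool:
  rows:
    - [[0,0,0,0,0,0,0.75],[0,0,0,0,0,0,0.3],[0,0,0,0,0,0,0.3],[0,0,0,0,0,0,0.3],[0,0,0,0,0,0,0.3]]

```text
t: 28.68
eef_pos: [443.7, -180.0, -4.9]
tcp_rot: [3.141, 0.0, 2.534]
ft_force: [-0.1, 0.6, 4.9]
opening: 0.439
grip_force: 29.9
```

Emit:
drive_tool:
  rows:
    - [[0,0,-0.02,0,0,0,0],[0,0,-0.1,0,0,0,0],[0,0,-0.16,0,0,0,0],[0,0,-0.18,0,0,-0.0456,0],[0,0,0,0,0,-0.0456,0]]

```text
t: 29.3
eef_pos: [444.7, -180.4, 112.9]
tcp_rot: [-3.141, 0.005, 2.825]
ft_force: [1.1, 0.0, -2.3]
opening: 0.44
grip_force: 29.9
```

Emit:
drive_tool:
  rows:
    - [[0,0,0,0,0,-0.0456,0],[0,0,0,0,0,-0.0456,0],[0,0,0,0,0,-0.0456,0],[0,0,0,0,0,0,0]]

```text
t: 29.8
eef_pos: [443.5, -179.8, 110.0]
tcp_rot: [3.141, -0.0, -3.034]
ft_force: [-0.5, 0.3, -2.2]
opening: 0.443
grip_force: 29.9
```

Run:
```python
from h import *
print(env.state()["grip_force"]);go(551.3,42.6,0,6.2)
```

```text
29.901326894760132
pos [ 443.5 -179.8  110. ] alpha 6.2 open 0.443 | tx -0.524 ty 0.838 tz 0.440 az -0.0002
```

Emit:
drive_tool:
  rows:
    - [[-0.105,0.168,0,0,0,0,0],[-0.105,0.168,0,0,0,0,0],[-0.105,0.168,0,0,0,0,0],[-0.105,0.168,0,0,0,0,0],[-0.104,0.166,0,0,0,0,0]]

```text
t: 30.42
eef_pos: [551.6, 44.1, 109.9]
tcp_rot: [3.141, -0.0, -3.037]
ft_force: [1.4, -0.5, -1.8]
opening: 0.439
grip_force: 29.9
```

Emit:
drive_tool:
  rows:
    - [[0,0,0,0,0,0,0],[0,0,0,0,0,0,0]]

```text
t: 30.68
eef_pos: [550.7, 42.4, 109.7]
tcp_rot: [3.142, -0.001, -3.035]
ft_force: [-1.0, -0.3, -2.2]
opening: 0.442
grip_force: 29.9
```

Run:
```python
from h import *
print(env.state()["grip_force"]);go(551.3,42.6,0,6.2)
p=env.read_camera("wrist");print(green(p))
print([(round(r["score"],2),w(p,r["at"]).round().tolist()) for r in env.place_of("v_block_0",p)][:3])
```

```text
29.90226924419403
pos [550.7  42.4 109.7] alpha 6.1 open 0.442 | tx -0.002 ty 0.000 tz 0.439 az -0.0004
[(571.3, 183.3, [52.0, 51.1], 81.8), (562.5, 244.3, [51.9, 50.0], 82.0), (564.3, -182.8, [43.9, 58.7], 7.7), (558.5, -20.7, [56.0, 56.1], 83.9), (546.9, 43.7, [46.6, 56.2], 83.8)]
[(0.93, [560.0, -20.0, 7.0]), (0.74, [551.0, 42.0, 115.0])]
```

Emit:
drive_tool:
  rows:
    - [[-0.002,0.001,0.16,0,0,0,0],[0,0,0.16,0,0,0,0],[0,0,0.07,0,0,0,0],[0,0,0.03,0,0,0,0],[0,0,0.01,0,0,0,0]]

```text
t: 31.4
eef_pos: [551.8, 42.2, 2.6]
tcp_rot: [3.142, 0.0, -3.034]
ft_force: [-0.6, 0.5, -1.7]
opening: 0.441
grip_force: 29.9
```

Emit:
drive_tool:
  rows:
    - [[0,0,0.004,0,0,0,0],[0,0,0,0,0,0,0],[0,0,0,0,0,0,0]]

```text
t: 31.78
eef_pos: [551.9, 42.9, 1.8]
tcp_rot: [-3.142, 0.001, -3.033]
ft_force: [-0.7, 0.1, -2.0]
opening: 0.44
grip_force: 29.9
```

Emit:
drive_tool:
  rows:
    - [[0,0,0.007,0,0,0,0],[0,0,0,0,0,0,0.53],[0,0,0,0,0,0,0.53],[0,0,-0.05,0,0,0,0.53],[0,0,-0.2,0,0,0,0.6]]

```text
t: 32.4
eef_pos: [550.6, 42.8, 61.6]
tcp_rot: [3.141, -0.004, -3.033]
ft_force: [0.8, -0.6, 0.1]
opening: 0.576
grip_force: 0.0
```

Emit:
drive_tool:
  rows:
    - [[0,0,-0.18,0,0,0,0.7],[0,0,-0.02,0,0,0,0.75]]

```text
t: 32.65
eef_pos: [553.0, 42.8, 115.7]
tcp_rot: [-3.141, 0.006, -3.033]
ft_force: [-0.9, 0.1, -0.7]
opening: 0.731
grip_force: 0.0
```

Run:
```python
from h import *
go(440,194,105,0)
for c in("side","wrist"):
  p=env.read_camera(c); 
  for n in ("v_block_0","ring_gauge"): print([(round(r["score"],2),w(p,r["at"]).round().tolist()) for r in env.place_of(n,p)][:4])
```

```text
pos [553.   42.8 115.7] alpha 6.2 open 0.731 | tx 0.384 ty 0.650 tz 0.043 az 0.0346
[(0.61, [562.0, -23.0, 4.0]), (0.6, [554.0, 39.0, 9.0])]
[(0.87, [469.0, 380.0, 2.0]), (0.74, [443.0, 191.0, -1.0])]
[(0.84, [548.0, 45.0, 2.0]), (0.6, [565.0, -18.0, 6.0])]
[(0.97, [443.0, 196.0, 3.0])]
```

Emit:
drive_tool:
  rows:
    - [[0.096,0.163,0,0,0,0,0.72],[0.096,0.163,0,0,0,0,0.72],[0.096,0.163,0,0,0,0,0.72],[0.095,0.161,0,0,0,0,0.72],[0,0,0,0,0,0,0.72]]

```text
t: 33.58
eef_pos: [436.9, 195.6, 111.4]
tcp_rot: [-3.141, -0.002, -3.03]
ft_force: [0.2, 0.9, -0.4]
opening: 0.722
grip_force: 0.0
```

Run:
```python
from h import *
p=env.read_camera("wrist")
print([(round(r["score"],2),w(p,r["at"]).round().tolist()) for r in env.place_of("ring_gauge",p)][:4])
b=foot(p,(441,194),R=40,z=16); h=cv2.cvtColor(b,cv2.COLOR_BGR2HSV); m=cv2.inRange(h,(0,0,110),(180,45,255)); m=cv2.morphologyEx(m,cv2.MORPH_OPEN,np.ones((7,7)))
c=max(cv2.findContours(m,0,2)[0],key=cv2.contourArea); q,r=cv2.minEnclosingCircle(c); x,y=441-40+q[1]/4,194-40+q[0]/4
print(x,y,2*r/4,cv2.contourArea(c)/16); go(x,y,-8,6)
```

```text
[(0.87, [442.0, 195.0, 2.0]), (0.62, [469.0, 381.0, -4.0])]
441.7736511230469 194.45514678955078 47.614418029785156 1646.21875
pos [438.9 194.1 111.6] alpha 6.3 open 0.721 | tx -0.012 ty 0.000 tz 0.479 az 0.0015
```

The ring measures about 46 mm across, so it is the larger one, centred at (441.6,194.5). Gripping it.

Emit:
drive_tool:
  rows:
    - [[-0.012,0,0.16,0,0,0,0.72],[0,0,0.16,0,0,0,0.72],[0,0,0.08,0,0,0,0.72],[0,0,0.05,0,0,0,0.72],[0,0,0.024,0,0,0,0.72]]

```text
t: 34.3
eef_pos: [442.2, 193.8, -6.9]
tcp_rot: [-3.142, -0.0, -3.034]
ft_force: [-0.2, 0.5, 0.0]
opening: 0.719
grip_force: 0.0
```

Emit:
drive_tool:
  rows:
    - [[0,0,0,0,0,0,0.72],[0,0,0,0,0,0,0.3],[0,0,0,0,0,0,0.3],[0,0,0,0,0,0,0.3],[0,0,0,0,0,0,0.3]]

```text
t: 34.92
eef_pos: [442.1, 194.5, -6.1]
tcp_rot: [3.141, 0.001, -3.033]
ft_force: [0.5, 0.3, 4.7]
opening: 0.451
grip_force: 30.0
```

Emit:
drive_tool:
  rows:
    - [[0,0,-0.02,0,0,0,0],[0,0,-0.1,0,0,0,0],[0,0,-0.16,0,0,0,0],[0,0,-0.18,0,0,0,0],[0,0,0,0,0,0,0]]

```text
t: 35.55
eef_pos: [443.0, 194.7, 111.3]
tcp_rot: [3.141, 0.005, -3.033]
ft_force: [0.1, 0.5, -2.7]
opening: 0.451
grip_force: 30.0
```

Run:
```python
from h import *
print(env.state()["grip_force"]);go(563.3,-187,0,-2)
```

```text
29.99818327749381
pos [443.  194.7 111.3] alpha 6.2 open 0.451 | tx -0.313 ty -1.570 tz 0.445 az 0.0457
```

Emit:
drive_tool:
  rows:
    - [[-0.039,-0.196,0,0,0,0,0],[-0.039,-0.196,0,0,0,0,0],[-0.039,-0.196,0,0,0,0,0],[-0.039,-0.196,0,0,0,0,0],[-0.039,-0.196,0,0,0,0,0]]

```text
t: 36.17
eef_pos: [516.5, -45.5, 107.3]
tcp_rot: [3.141, -0.002, -3.033]
ft_force: [0.8, -0.2, -1.5]
opening: 0.45
grip_force: 30.0
```

Emit:
drive_tool:
  rows:
    - [[-0.039,-0.196,0,0,0,0,0],[-0.039,-0.196,0,0,0,0,0],[-0.039,-0.196,0,0,0,0,0],[0,0,0,0,0,0.0457,0],[0,0,0,0,0,0,0]]

```text
t: 36.8
eef_pos: [561.1, -187.0, 107.0]
tcp_rot: [3.141, -0.002, 3.106]
ft_force: [0.1, 0.2, -2.1]
opening: 0.449
grip_force: 30.0
```

Run:
```python
from h import *
print(env.state()["grip_force"]);go(563.3,-187,0,-2)
p=env.read_camera("wrist");print(green(p))
print([(round(r["score"],2),w(p,r["at"]).round().tolist()) for r in env.place_of("gauge_tray",p)+env.place_of("ring_gauge",p)][:3])
```

```text
29.99925964651993
pos [ 561.1 -187.   107. ] alpha -2.0 open 0.449 | tx -0.009 ty 0.001 tz 0.428 az -0.0001
[(559.7, -278.3, [110.5, 27.6], 2.3), (558.2, -186.6, [59.6, 49.6], 1.3), (558.1, -18.7, [55.8, 54.8], 83.8), (534.1, 38.3, [20.0, 40.4], 83.9)]
[(0.88, [561.0, -245.0, 5.0]), (0.7, [557.0, 9.0, 3.0]), (0.55, [558.0, -187.0, 114.0])]
```

Emit:
drive_tool:
  rows:
    - [[-0.011,0.001,0.16,0,0,0,0],[0,0,0.16,0,0,0,0],[0,0,0.07,0,0,0,0],[0,0,0.03,0,0,0,0],[0,0,0,0,0,0,0]]

```text
t: 37.58
eef_pos: [565.0, -186.8, 4.1]
tcp_rot: [-3.141, 0.001, 3.107]
ft_force: [0.1, 0.2, -1.8]
opening: 0.448
grip_force: 30.0
```

Emit:
drive_tool:
  rows:
    - [[0,0,0.01,0,0,0,0],[0,0,0,0,0,0,0],[0,0,0,0,0,0,0]]

```text
t: 37.95
eef_pos: [564.8, -186.9, 1.6]
tcp_rot: [-3.141, 0.001, 3.106]
ft_force: [-0.0, 0.1, -2.1]
opening: 0.447
grip_force: 30.0
```

Emit:
drive_tool:
  rows:
    - [[0,0,0.01,0,0,0,0],[0,0,0,0,0,0,0.56],[0,0,0,0,0,0,0.56],[0,0,-0.05,0,0,0,0.56],[0,0,-0.2,0,0,0,0.6]]

```text
t: 38.58
eef_pos: [563.5, -186.3, 60.4]
tcp_rot: [3.14, -0.004, 3.106]
ft_force: [0.6, -0.1, 0.6]
opening: 0.588
grip_force: 0.0
```

Emit:
drive_tool:
  rows:
    - [[0.1,0,-0.2,0,0,0,0.7],[0.2,0.1,-0.1,0,0,0,0.75],[0.2,0.1,-0.1,0,0,0,0.75],[0,0.2,-0.1,0,0,0,0.75],[0,0,0,0,0,0,0.75]]

```text
t: 39.2
eef_pos: [443.4, -80.7, 188.7]
tcp_rot: [-3.141, 0.004, 3.109]
ft_force: [-0.3, 0.5, -0.0]
opening: 0.749
grip_force: 0.0
```

Run:
```python
from h import *
print(env.state()["eef_pos"])
for c in("side","wrist","scene"):
  p=env.read_camera(c); print(c)
  for n in ("electrode_0","v_block_0","ring_gauge","plug_gauge"): print(n,[(round(r["score"],2),w(p,r["at"]).round().tolist()) for r in env.place_of(n,p)][:4])
  if c=="wrist":
    b=foot(p,(563,-187),R=40,z=21); h=cv2.cvtColor(b,cv2.COLOR_BGR2HSV); m=cv2.inRange(h,(0,0,110),(180,45,255)); m=cv2.morphologyEx(m,cv2.MORPH_OPEN,np.ones((7,7)))
    k=max(cv2.findContours(m,0,2)[0],key=cv2.contourArea); q,r=cv2.minEnclosingCircle(k); print("ring",523+q[1]/4,-227+q[0]/4,2*r/4)
    print(green(p))
```

```text
[443.43572414 -80.6613412  188.73399651]
side
electrode_0 [(0.97, [553.0, 304.0, 5.0]), (0.63, [572.0, 182.0, 6.0]), (0.6, [558.0, 243.0, 9.0])]
v_block_0 [(0.64, [561.0, -20.0, 3.0]), (0.61, [556.0, 39.0, 7.0])]
ring_gauge [(0.75, [472.0, 383.0, 1.0]), (0.64, [568.0, -191.0, 2.0])]
plug_gauge [(0.41, [564.0, -278.0, 3.0])]
wrist
electrode_0 [(0.84, [564.0, 241.0, 4.0]), (0.82, [570.0, 186.0, 8.0])]
v_block_0 [(0.66, [563.0, -21.0, 6.0]), (0.63, [554.0, 43.0, 5.0])]
ring_gauge []
plug_gauge [(0.6, [557.0, -276.0, 3.0])]
ring 572.0 -167.75 21.914655685424805
[(560.8, -278.9, [109.7, 26.1], 2.4), (561.1, 182.5, [27.6, 49.7], 81.4), (560.1, -26.4, [54.8, 42.9], 83.8), (533.8, 43.2, [17.1, 55.5], 84.2)]
scene
electrode_0 [(0.78, [560.0, 241.0, 3.0]), (0.63, [552.0, 304.0, 3.0]), (0.51, [571.0, 184.0, 5.0])]
v_block_0 [(0.79, [553.0, 46.0, 4.0]), (0.73, [562.0, -20.0, 4.0])]
ring_gauge [(0.74, [567.0, -190.0, 7.0]), (0.56, [476.0, 385.0, 2.0])]
plug_gauge [(0.59, [558.0, -275.0, 6.0])]
```

The networks find all five things in their places. I'll take one closer look at the ring to confirm it is seated.

Emit:
drive_tool:
  rows:
    - [[0,-0.22,0,0,0,0,0.75],[0,-0.22,0,0,0,0,0.75],[0,0,0,0,0,0,0.75]]

```text
t: 40.33
eef_pos: [439.2, -195.2, 185.9]
tcp_rot: [-3.141, 0.0, 3.103]
ft_force: [-0.2, 0.9, -0.0]
opening: 0.755
grip_force: 0.0
```

Run:
```python
from h import *
p=env.read_camera("wrist")
for n in ("ring_gauge","plug_gauge"): print(n,[(round(r["score"],2),w(p,r["at"]).round(1).tolist()) for r in env.place_of(n,p)][:4])
print(green(p))
b=foot(p,(563,-187),R=45,z=21); h=cv2.cvtColor(b,cv2.COLOR_BGR2HSV)
m=cv2.inRange(h,(0,0,90),(180,60,255)); m=cv2.morphologyEx(m,cv2.MORPH_OPEN,np.ones((5,5)))
for k in sorted(cv2.findContours(m,0,2)[0],key=cv2.contourArea)[-2:]:
    if len(k)<5: continue
    e=cv2.fitEllipse(k); print("ring",518+e[0][1]/4,-232+e[0][0]/4,[t/4 for t in e[1]])
s=cv2.resize(m,(30,30),interpolation=cv2.INTER_AREA); print("\n".join("".join("#" if v>127 else "." for v in r) for r in s))
```

```text
ring_gauge [(0.57, [561.4, -186.7, 5.9]), (0.41, [555.9, -273.4, 5.0])]
plug_gauge [(0.62, [559.3, -278.5, 3.9]), (0.19, [554.5, 40.1, 1.1])]
[(561.7, -253.0, [60.1, 26.2], 2.3), (557.9, -186.7, [45.8, 59.1], 88.2), (550.8, -19.6, [37.0, 54.7], 83.8), (548.1, 46.0, [45.9, 53.8], 84.1)]
ring 592.4784469604492 -145.87311553955078 [10.045473098754883, 11.259817123413086]
ring 562.6336975097656 -186.51393127441406 [46.500694274902344, 50.98985290527344]
..............................
..............................
..............................
..............................
..............................
..............................
............######............
..........###.#####..........#
.........##########..........#
.........############........#
##......##############.......#
##......##############.......#
##......###############......#
........#####....######......#
........#####.....#####......#
........#####....######......#
........###############.......
........###############.......
........###############.....#.
.........#############........
.........############.........
..........##########..........
............#######...........
............................##
...........................###
...........................###
..............................
..............................
..............................
..............................
```

The ring is lying flat in the middle of its pocket, at about (563,-186.5) with its base near z=5. Handing in.

```bash
python3 -c "
from cell import env
print(env.job_done())"
```

```text
the job is handed in; nothing more can be done
None
```

I handed the job in at about 40 s: the three electrodes, the V-block and the larger ring gauge are in their pockets, and no electrode toppled. My last camera check found each near its pocket centre at floor height, with the twin V-block and plug gauge still in place; the hand-in gave no verdict.

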